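# Feed an offcut into the pedal bin

## Robot

A 6-joint arm with a two-finger parallel gripper is mounted at the origin on the work surface. World frame = base frame: x ahead of the robot, y to its left, z up, the work surface at z = 0. Lengths are in mm, angles in degrees, forces in N, time in s.
With the tool pointing down it reaches from about 350 to 875 mm from the base axis. Payload 4.2 kg.
Tool frame: the origin (TCP) lies between the finger pads; the fingertips stand 17 mm ahead of it and the grasp point (between the pads) lies 2 mm behind it (finger_overhang is the z of the fingertips in the tool frame, in mm); z points along the fingers, y is the direction in which the jaws open and shut (so a half turn about z gives the same grasp; the last joint's range is limited). The gripper opens to 85 mm and grips with 20 to 120 N. Pads are 22 mm wide; open, the fingers measure 114 mm over their backs; the gripper's body (76 mm by 85 mm) begins 54 mm behind the grasp point. The pads swing forward as they close: fully open they stand 13 mm farther back than shut.
Start: joints at [-51.704, 22.042, 0.453, 0, -68.411, -14.817], TCP at [249.029, -573.222, 248.312] pointing down, gripper open.
Joint ranges: [-179.83, 179.83], [-69.29, 118.12], [-61.27, 80.66], [-181.25, 117.63], [-171.15, -9.14], [-177.46, 177.46]. Speed limits (degrees/s): [159.86, 159.86, 180, 180, 180, 180].

## Interface

Orientations are given as [roll, pitch, yaw] about the fixed x, y, z axes, in that order (R = Rz(yaw) Ry(pitch) Rx(roll)).
In Python, from bench import get_state, capture, camera_info, sign_off, outline_of, mark_of, finger_overhang gives the robot as it stands.
- The arm moves only by the tool servo_tool, never from a script. Its arguments are lists of equal length, an entry for each row: "travel": the shift along the world's x, y, z in m, a list of three; "dr": the turn, a rotation vector about the world's x, y, z in degrees, a list of three. A call has 1 to 8 rows; each row shifts and turns the commanded pose from where the row before left it; what a row does not reach is not made up. A row lasts 1/10 s, in which the tool goes at most 50 mm and 8.59 degrees, less where a joint would pass 70% of its speed; a pose out of reach is approached as far as the arm can. A call is refused whole if a number of a shift passes 0.05 or a number of a turn 8.59, either way. A call with a gripper value outside its range is refused whole. "gripper" is the finger opening in m, from 0 to 0.0854, set as the call begins (left out, the last holds). The fingers move at their own pace and stop on an object; "grip_force" is the grip in N (left out, the last holds). Time passes only in rows, so rows that do not move let the fingers close. It gives the time, the measured TCP pose, the force and the opening at its end, in the units of the state.
- get_state(): the state, without advancing time (a new reading comes with each control period).
- capture(name): name is "scene" or "top" or "wrist"; returns the picture (420x560x3 uint8, red, green, blue); there is no depth.
- camera_info(name): a dict with "K" (3x3 intrinsics, pixels), "cam_to_world" (4x4, takes a point from camera to world coordinates); the wrist camera has in their place "hand_eye" (4x4, takes a point from camera to tool coordinates, whose origin is the TCP and whose axes are the flange's). Camera axes: x right, y down, z forward; pixel columns grow to the right and rows downward; lengths in mm; the calibration is good to about 2 mm. A picture is of the moment at which its call begins: read the wrist's pose just before it. camera_info takes no time and is no camera call.
- sign_off(): hands the job in, once; it reports no verdict.
Trained networks look in the newest picture that a camera, given by its name, has taken for a name from the list of things; names that differ only in an ending like _2 or _b are one class to them, and where a whole thing is asked for, a point or a joint stands for the part that bears it (a point fixed in the world has none). Each returns a list of dicts, best first, with "p" (0 to 1); they miss things now and then, are a little off and sometimes report something else, mostly with a low value. They report only what shows in the picture. A call takes as long as a camera call. They do not tell look-alikes from the thing itself.
- outline_of(camera, target): "mask" (420x560 bool, what is visible of it) and "extent" ([centre column, centre row, width, height] in pixels, round what is visible of it).
- mark_of(camera, target): "xy" ([column, row] in pixels: a listed point, or the origin of a listed thing).
The state is a dict: "time_s": time; "joints": joint angles; "dq": joint speeds; "joint_torque": joint torques, N m; "ee_pos": TCP position; "tcp_rot": TCP orientation; "wrist_force": force on the tool from outside, world axes, zero at the start; "ft_torque": the same for the moment, N m; "finger_gap": opening from 0.0 (shut) to 1.0 (fully open).
Only numpy, scipy, OpenCV 4.12 (cv2) and the standard library are available. Lean on these libraries where they do the work, as an engineer would, in place of code of your own. Each camera call takes 0.05 s, during which the arm holds its last target.

## Task

Lay the short thick round wooden offcut on the bin's feed chute and let go, so that it rests against the shut lid's flap. Then press the pedal right down to its stop, without leaning hard on it, and hold it so that the lid rises and the offcut rolls in, and ease the pedal back up so that the lid closes gently without dropping. Leave everything else on the bench where it is.

Things in the scene. Friction and masses are not known exactly. Their poses are not given: they have to be found in the camera images.
- bin: Grey sheet-metal bench bin, fixed, 180 x 180 mm, 178 mm high with its flat steel lid shut. Origin: centre of its underside on the bench; x points to its back, away from the pedal, y to its feed chute, z up. The fingers must never load bin, lid or pedal with more than 30 N: the linkage is light.
- flap (a point): Middle of the flap, a steel plate hanging under the lid's +y edge that shuts the chute's mouth: outer face at x 0, y 100 mm in the bin's frame, from z 129 to 175; the point, at z 150, moves with the lid. The lid is hinged along the bin's -y edge (y -95, z 172), so this edge swings up.
- chute (a point): Point on the chute's floor where to lay the offcut: x 0, y 145, z 133 mm in the bin's frame, axes as the bin's, 45 mm out from the flap. The floor is 170 mm wide (x), slopes 15 degrees, from z 121 at the flap up to z 149 at its outer end, y 205; 12 mm lips along sides and end. A round piece laid with its axis along the bin's x rolls down to the flap by itself and stops there.
- pedal_foot (a point): Point on the bench straight below the pedal plate's middle (163 mm in front of the bin's centre). Plate: ribbed steel, 60 mm (x) by 75 mm (y), 6 mm thick, sloping 0.18 rad down towards the bin at rest. Its stem is clamped at a height that varies and is not measured: the middle of its top is 64 to 97 mm above the bench at rest. Find it by touch.
- pedal (a joint): Pedal angle, rad: 0 at rest (up), 0.36 at the stop; right down = above 0.32. The plate sinks about 28 mm (0.01 rad = 0.8 mm). It resists with roughly 5 to 17 N (the lid's weight varies), without jumps; at the stop, a rubber buffer, the force climbs by some 5 N per millimetre. Let go, it springs up and the lid falls.
- lid (a joint): Lid angle, rad: 0 shut, 0.79 with the pedal at its stop; it follows the pedal at 2.2 times the pedal's angle. Falling faster than 2.5 rad/s (the pedal plate rising faster than about 85 mm/s) counts as dropping the lid.
- offcut_center (a point): Centre of the offcut, 19 mm above the bench at the start; axes as offcut's.
- offcut: The offcut: a short thick plain round piece of wood 38 mm in diameter and 56 mm long, about 50 g, lying on its round side on the bench among the other two wooden pieces. Its x axis runs along its length; the origin is on its round side, halfway along, underneath at the start.
- block: Square wooden offcut, 70 x 38 x 38 mm, to be left alone. Origin: centre of its underside.
- dowel: Thin wooden dowel, 16 mm in diameter, 100 mm long, lying along its x; to be left alone.
- glue: White glue bottle, 56 mm in diameter, 170 mm high, standing; to be left alone.
- tape: Yellow tape measure, 70 x 35 x 62 mm; to be left alone.
- hammer: Hammer lying on the bench; to be left alone.
- driver: Screwdriver lying on the bench; to be left alone.
- mug: Blue mug, 76 mm across, 95 mm high; to be left alone.
Things that resemble listed ones, but are neither listed nor needed, are in the scene too. Leave any blue, grey or red look-alike of the offcut alone.

How it is judged:
By the outcome, as a careful person would: the job done as asked, in the order asked, and still so for the second after the job is handed in, with the robot touching nothing.
It also fails if it takes over 72 s, if anything falls off the work surface, if the arm or the gripper's body presses on something with over 40 N, if the wrist force passes 120 N, or if a joint passes its speed limit or range.

## Working session

There is one attempt and no reset: what is moved stays moved. The work goes in short steps, Python scripts to look and compute and a tool call to move; the robot and the scene stay as the last step left them, time stands still between calls to the robot, and variables do not carry over. Pictures are saved under pics/ and viewed, and the job is handed in when it is done.

Besides the shell and the picture viewer there is one more tool, called by a JSON object that holds its "method" and its "body". servo_tool: Moves the arm, as the interface text tells. Its arguments: {"type":"object","properties":{"travel":{"type":"array"},"dr":{"type":"array"},"gripper":{"type":"number"},"grip_force":{"type":"number"}},"required":["travel","dr"]}

```bash
ls; mkdir -p pics; python3 - <<'E'
from bench import *
import cv2,numpy as np
s=get_state();print(s)
for n in("scene","top","wrist"):
    im=capture(n);cv2.imwrite(f"pics/{n}0.png",im[:,:,::-1]);print(n,{k:np.round(v,3).tolist() if not isinstance(v,str) else v for k,v in camera_info(n).items()})
print(finger_overhang)
E
```

```text
pics
{'time_s': 0.0, 'joints': array([-5.17038191e+01,  2.20925101e+01,  3.79090848e-01, -2.97924636e-02,
       -6.84098030e+01, -1.48170955e+01]), 'dq': array([-0.02964229,  0.06726814, -0.0454497 ,  0.01420364,  0.05002658,
        0.04732088]), 'joint_torque': array([-1.97499816e-03, -3.92285478e+01,  1.88401312e+01,  4.18624431e+00,
       -4.63342745e-03, -1.87911502e-05]), 'ee_pos': array([ 248.8203438 , -572.74094352,  247.19632055]), 'tcp_rot': array([ 1.79873794e+02, -4.75460510e-03, -1.56531902e+02]), 'wrist_force': array([-0.02493603, -0.22337291, -0.01089501]), 'ft_torque': array([ 0.00390687,  0.00634756, -0.02496222]), 'finger_gap': 1.000677454990771}
scene {'K': [[498.337, 0.0, 270.4], [0.0, 498.337, 205.338], [0.0, 0.0, 1.0]], 'cam_to_world': [[0.798, 0.428, -0.424, 1027.953], [0.602, -0.565, 0.564, -696.337], [0.002, -0.706, -0.708, 1021.163], [0.0, 0.0, 0.0, 1.0]]}
top {'K': [[446.321, 0.0, 278.268], [0.0, 446.321, 210.127], [0.0, 0.0, 1.0]], 'cam_to_world': [[0.024, -0.991, 0.133, 300.582], [-1.0, -0.025, -0.004, 11.328], [0.007, -0.133, -0.991, 1490.928], [0.0, 0.0, 0.0, 1.0]]}
wrist {'K': [[295.193, 0.0, 281.38], [0.0, 295.193, 206.072], [0.0, 0.0, 1.0]], 'hand_eye': [[0.0, -0.948, -0.317, 82.076], [1.0, 0.0, 0.0, -0.048], [-0.0, -0.317, 0.948, -125.565], [0.0, 0.0, 0.0, 1.0]]}
17.0
```

View pics/scene0.png

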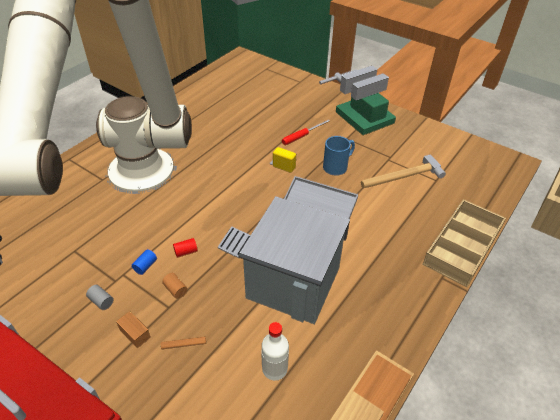

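View pics/top0.png

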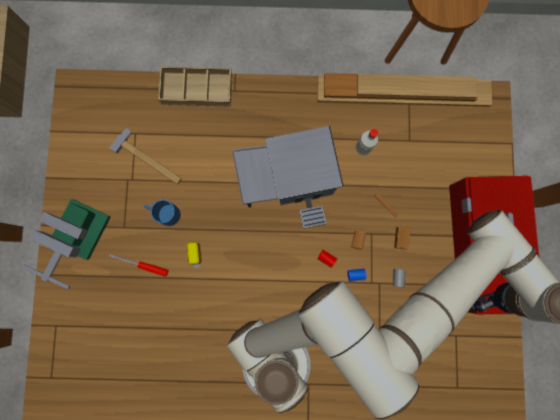

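```bash
cat > h.py <<'E'
from bench import *
import cv2,numpy as np
from scipy.spatial.transform import Rotation as R
def ray(cam,uv,st=None):
    c=camera_info(cam);K=np.array(c["K"])
    if cam=="wrist":
        T=np.eye(4);T[:3,:3]=R.from_euler('xyz',st["tcp_rot"],degrees=True).as_matrix();T[:3,3]=st["ee_pos"];T=T@np.array(c["hand_eye"])
    else: T=np.array(c["cam_to_world"])
    d=T[:3,:3]@np.linalg.solve(K,[uv[0],uv[1],1]);return T[:3,3],d/np.linalg.norm(d)
def atz(cam,uv,z,st=None):
    o,d=ray(cam,uv,st);return o+d*(z-o[2])/d[2]
def tri(rs):
    A=np.zeros((3,3));b=np.zeros(3)
    for o,d in rs:
        P=np.eye(3)-np.outer(d,d);A+=P;b+=P@o
    p=np.linalg.solve(A,b);return p,[np.linalg.norm((np.eye(3)-np.outer(d,d))@(p-o)) for o,d in rs]
def proj(cam,p,st=None):
    c=camera_info(cam);K=np.array(c["K"])
    if cam=="wrist":
        T=np.eye(4);T[:3,:3]=R.from_euler('xyz',st["tcp_rot"],degrees=True).as_matrix();T[:3,3]=st["ee_pos"];T=T@np.array(c["hand_eye"])
    else: T=np.array(c["cam_to_world"])
    q=K@(np.linalg.inv(T)@np.append(p,1))[:3];return q[:2]/q[2]
E
python3 - <<'E'
from h import *
for c in("scene","top"):
  for t in("bin","flap","chute","pedal_foot","offcut_center","block","dowel"):
    print(c,t,[(np.round(m["xy"],1).tolist(),round(m["p"],2)) for m in mark_of(c,t)][:5])
E
```

```text
scene bin [([293.7, 281.5], 0.57)]
scene flap [([310.9, 218.4], 0.87)]
scene chute [([314.5, 206.7], 0.98), ([173.5, 281.9], 0.58)]
scene pedal_foot [([318.8, 207.9], 0.63)]
scene offcut_center [([172.8, 282.4], 0.84), ([146.5, 263.3], 0.75), ([187.8, 250.0], 0.58), ([313.4, 214.6], 0.49)]
scene block [([136.4, 331.5], 0.81)]
scene dowel [([183.3, 344.2], 0.88)]
top bin []
top flap [([270.3, 169.6], 0.88)]
top chute [([258.6, 169.3], 0.94)]
top pedal_foot [([148.3, 162.9], 0.58)]
top offcut_center [([325.2, 258.2], 0.73), ([356.1, 271.5], 0.56), ([358.1, 239.9], 0.48), ([398.9, 274.3], 0.45)]
top block [([398.8, 237.1], 0.59)]
top dowel [([385.0, 206.1], 0.69)]
```

Scene view: there are four round pieces, blue (144,262), red (185,247), grey (100,297) and wood-brown (174,285). In the top view the brown one is at (359,240). Only the brown one is plain wood, and the square block is at (133,330). I'll enlarge to confirm and to find the bin's corners.

```bash
python3 - <<'E'
import cv2,numpy as np
s=cv2.imread("pics/scene0.png");t=cv2.imread("pics/top0.png")
def crop(im,x,y,w,h,f,n):
    cv2.imwrite(n,cv2.resize(im[y:y+h,x:x+w],None,fx=f,fy=f,interpolation=cv2.INTER_CUBIC))
crop(s,215,170,150,150,4,"pics/c_scene_bin.png")
crop(t,225,120,200,150,4,"pics/c_top_bin.png")
crop(s,80,230,130,120,5,"pics/c_scene_off.png")
E
```

```text
(no output)
```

View pics/c_scene_bin.png

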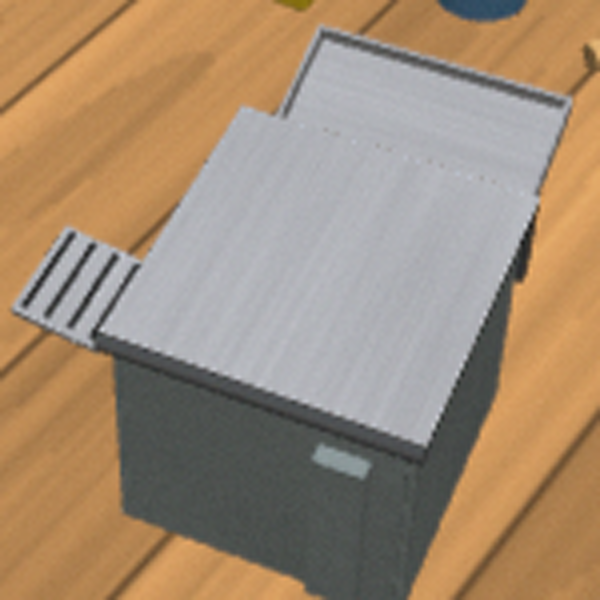

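View pics/c_top_bin.png

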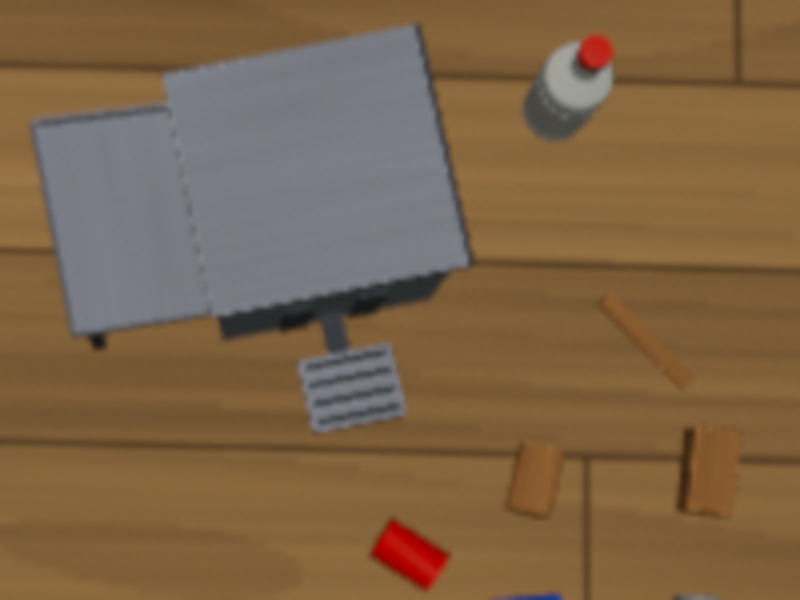

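View pics/c_scene_off.png

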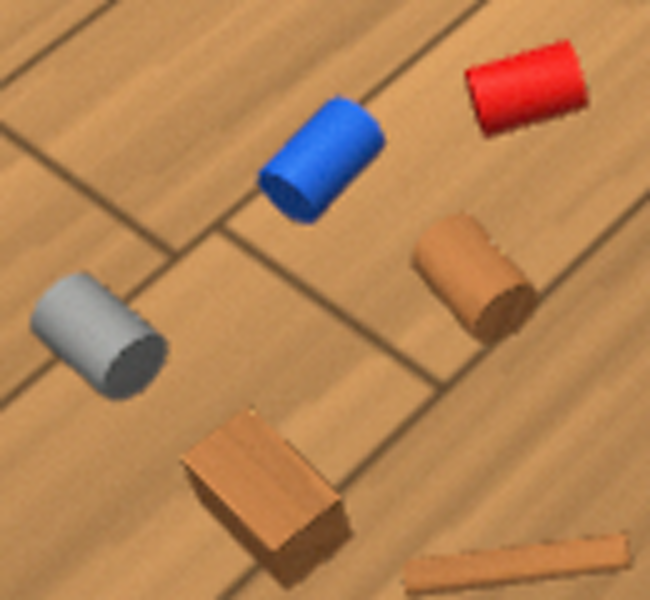

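```bash
python3 - <<'E'
from h import *
# top view
L={"pf_-":None}
top=dict(BL=(266.2,138.5),BR=(329,126),FR=(342.5,186.2),FL=(278,199))   # B=+x, L=+y
sc=dict(FL=(275.8,196.8),BL=(349.5,220),BR=(321.2,282.5),FR=(239.2,253.2))
P={}
for k in top:
    p,e=tri([ray("top",top[k]),ray("scene",sc[k])]);P[k]=p
    print(k,p.round(1),np.round(e,1),atz("top",top[k],177).round(1),atz("scene",sc[k],177).round(1))
for cam,d in(("top",top),("scene",sc)):
    Q={k:atz(cam,v,177.5) for k,v in d.items()}
    c=sum(Q.values())/4
    x=(Q["BL"]+Q["BR"]-Q["FL"]-Q["FR"])/2;y=(Q["BL"]+Q["FL"]-Q["BR"]-Q["FR"])/2
    print(cam,c.round(1),np.linalg.norm(x).round(1),np.linalg.norm(y).round(1),np.degrees(np.arctan2(x[1],x[0])).round(2),np.degrees(np.arctan2(-y[0],y[1])).round(2))
# chute end corners lips top z ~ 161
for z in(155,161):print("chute end",atz("top",(233.2,150.5),z).round(1),atz("top",(243.5,203.5),z).round(1))
# offcut outline
for cam in("top","scene"):
    ms=outline_of(cam,"offcut")
    for m in ms:
        print(cam,m["extent"],m["p"])
    want=np.array((359,240) if cam=="top" else (174,285))
    m=min(ms,key=lambda m:np.hypot(*(np.array(m["extent"][:2])-want)))
    ys,xs=np.nonzero(m["mask"]);print("cent",xs.mean(),ys.mean(),len(xs));r=cv2.minAreaRect(np.c_[xs,ys].astype(np.float32));print(r)
    print(atz(cam,(xs.mean(),ys.mean()),19).round(1))
    b=cv2.boxPoints(r); 
    for q in b: print("  box",q.round(1),atz(cam,q,19).round(1))
for cam,uv in(("top",(358.1,239.9)),("scene",(172.8,282.4))):print(atz(cam,uv,19).round(1))
# pedal: plate corners top (crop) 
pt=[(300,362),(390,346),(405,412),(315,431)]
c=np.mean([(225+a/4,120+b/4) for a,b in pt],0);print("pedal px",c)
for z in(64,80,97):print(z,atz("top",c,z).round(1))
ps=[(68,229),(142,258),(90,346),(14,306)]
c2=np.mean([(215+a/4,170+b/4) for a,b in ps],0)
print(tri([ray("top",c),ray("scene",c2)]))
E
```

```text
BL [696.9  48.7 175.8] [1. 1.] [695.7  48.  177. ] [698.   48.5 177. ]
BR [ 741.3 -141.5  176.7] [1.4 1.4] [ 740.1 -142.3  177. ] [ 742.4 -140.7  177. ]
FR [ 555.7 -183.6  176.4] [1.5 1.5] [ 554.5 -184.5  177. ] [ 557.  -182.8  177. ]
FL [512.4   8.7 173.9] [1.5 1.5] [510.7   7.7 177. ] [515.3   7.3 177. ]
top [625.1 -67.8 177.5] 189.7 196.2 12.56 12.98
scene [628.4 -67.3 177.5] 188.6 194.4 12.77 12.78
chute end [661.6 148.9 155. ] [497.8 111.6 155. ]
chute end [660.  148.3 161. ] [496.9 111.1 161. ]
top [358.7, 241.4, 12.0, 20.4] 0.74
top [327.7, 258.4, 19.0, 12.9] 0.72
top [400.1, 276.9, 12.5, 21.6] 0.47
cent 358.438679245283 239.83490566037736 212
((358.4117736816406, 239.8529815673828), (11.884244918823242, 17.947635650634766), 14.03624439239502)
[ 406.3 -261.7   19. ]
  box [350.5 247.1] [ 381.7 -235.4   19. ]
  box [354.8 229.7] [ 439.6 -249.7   19. ]
  box [366.4 232.6] [ 431.  -287.9   19. ]
  box [362. 250.] [ 373.2 -273.4   19. ]
scene [99.0, 298.6, 30.5, 22.3] 0.97
scene [175.2, 285.8, 21.6, 23.7] 0.84
scene [143.8, 262.1, 22.8, 21.0] 0.8
scene [185.4, 248.0, 23.9, 23.2] 0.73
cent 174.4035532994924 285.26142131979697 394
((174.25, 285.2500305175781), (26.16295051574707, 15.55634880065918), 45.0)
[ 406.9 -260.4   19. ]
  box [159.5 281.5] [ 369.6 -274.4   19. ]
  box [170.5 270.5] [ 367. -234.   19.]
  box [189. 289.] [ 443.1 -246.9   19. ]
  box [178. 300.] [ 444.2 -285.8   19. ]
[ 406.1 -260.6   19. ]
[ 397.7 -256.6   19. ]
pedal px [313.125  216.9375]
64 [ 473.2 -107.2   64. ]
80 [ 471.3 -105.9   80. ]
97 [ 469.2 -104.5   97. ]
(array([ 471.44388723, -104.7557152 ,   84.79322096]), [np.float64(1.0106585814789129), np.float64(1.01065858147896)])
```

The crop confirms the wooden cylinder, scene (175,286) and top (358,240), at about (406,-261) with its axis at about -13°. I'll grip it by its ends so that it can roll freely on release.

{"method": "servo_tool", "body": {"travel": [[0.02,0.039,-0.005],[0.02,0.039,-0.005],[0.02,0.039,-0.005],[0.02,0.039,-0.005],[0.02,0.039,-0.005],[0.02,0.039,-0.005],[0.02,0.039,-0.005],[0.018,0.039,-0.005]], "dr": [[0,0,6.7],[0,0,6.7],[0,0,6.7],[0,0,6.7],[0,0,6.7],[0,0,6.7],[0,0,6.7],[0,0,6.7]], "gripper": 0.0854}}

```text
time_s: 1.75
ee_pos: [407.8, -259.6, 208.5]
tcp_rot: [-179.9, -0.0, -102.6]
wrist_force: [2.4, 0.1, -0.6]
finger_gap: 1.0
```

{"method": "servo_tool", "body": {"travel": [[0,0,0],[0,0,0]], "dr": [[0,0,0],[0,0,0]]}}

```text
time_s: 1.95
ee_pos: [407.5, -260.4, 208.5]
tcp_rot: [-180.0, -0.0, -102.8]
wrist_force: [0.2, 0.1, 1.0]
finger_gap: 1.001
```

```bash
python3 - <<'E'
from h import *
s=get_state();print(s["ee_pos"],s["tcp_rot"],s["joints"].round(1),s["wrist_force"])
im=capture("wrist");cv2.imwrite("pics/wrist1.png",im[:,:,::-1])
for m in outline_of("wrist","offcut"):
    ys,xs=np.nonzero(m["mask"]);r=cv2.minAreaRect(np.c_[xs,ys].astype(np.float32))
    print(m["p"],m["extent"],atz("wrist",(xs.mean(),ys.mean()),19,s).round(1),[atz("wrist",q,19,s).round(1).tolist() for q in cv2.boxPoints(r)])
E
```

```text
[ 407.53107632 -260.42647065  208.53004995] [-1.79982433e+02 -1.05166410e-02 -1.02803129e+02] [-13.3  10.3 -22.3   0.  -57.4   0.5] [0.24459147 0.0912247  1.04548329]
0.95 [386.9, 167.6, 48.1, 59.0] [ 293.3 -254.8   19. ] [[316.6, -285.8, 19.0], [278.0, -286.7, 19.0], [268.8, -221.1, 19.0], [309.8, -219.5, 19.0]]
0.88 [353.7, 255.5, 42.8, 54.6] [ 343.4 -157.1   19. ] [[378.0, -138.9, 19.0], [342.8, -197.8, 19.0], [310.2, -173.4, 19.0], [344.0, -112.0, 19.0]]
0.79 [378.0, 26.8, 69.7, 48.7] [ 286.9 -393.5   19. ] [[320.2, -416.4, 19.0], [252.4, -410.0, 19.0], [249.1, -369.9, 19.0], [320.0, -376.1, 19.0]]
0.68 [112.0, 405.3, 43.8, 29.4] [728.1  11.7  19. ] [[762.8, 24.4, 19.0], [739.4, -27.0, 19.0], [682.5, -14.1, 19.0], [703.5, 37.9, 19.0]]
0.63 [282.7, 187.2, 55.8, 32.7] [ 407.5 -260.9   19. ] [[430.7, -284.9, 19.0], [374.9, -272.3, 19.0], [382.1, -235.6, 19.0], [440.0, -248.7, 19.0]]
```

View pics/wrist1.png

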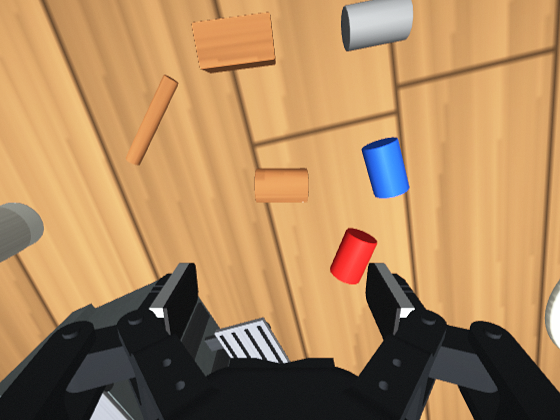

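The wrist view shows the wooden offcut at (282,186), giving (407,-261) and an axis of -12.7°. That agrees with the other cameras. Descending.

{"method": "servo_tool", "body": {"travel": [[0,0,-0.035],[0,0,-0.035],[0,0,-0.035],[0,0,-0.035],[0,0,-0.025],[0,0,-0.015],[0,0,-0.006],[0,0,0]], "dr": [[0,0,0],[0,0,0],[0,0,0],[0,0,0],[0,0,0],[0,0,0],[0,0,0],[0,0,0]]}}

```text
time_s: 2.85
ee_pos: [406.4, -262.1, 21.8]
tcp_rot: [179.9, -0.0, -103.0]
wrist_force: [-0.1, -0.6, -0.1]
finger_gap: 1.002
```

{"method": "servo_tool", "body": {"travel": [[0,0,0],[0,0,0],[0,0,0],[0,0,0],[0,0,0],[0,0,0],[0,0,0],[0,0,0]], "dr": [[0,0,0],[0,0,0],[0,0,0],[0,0,0],[0,0,0],[0,0,0],[0,0,0],[0,0,0]], "gripper": 0.045, "grip_force": 25}}

```text
time_s: 3.65
ee_pos: [407.8, -261.6, 23.5]
tcp_rot: [-179.9, -0.0, -102.9]
wrist_force: [-1.2, -0.8, 6.3]
finger_gap: 0.655
```

{"method": "servo_tool", "body": {"travel": [[0,0,0.015],[0,0,0.03],[0,0,0.04],[0,0,0.04],[0,0,0.04],[0,0,0.04],[0,0,0.025],[0,0,0]], "dr": [[0,0,0],[0,0,0],[0,0,0],[0,0,0],[0,0,0],[0,0,0],[0,0,0],[0,0,0]]}}

```text
time_s: 4.45
ee_pos: [408.8, -261.7, 256.6]
tcp_rot: [-179.5, -0.0, -102.9]
wrist_force: [0.4, 0.3, -0.3]
finger_gap: 0.654
```

{"method": "servo_tool", "body": {"travel": [[0.016,0.02,0],[0.025,0.041,0],[0.025,0.045,0],[0.025,0.045,0],[0.025,0.045,0],[0.025,0.045,0],[0.025,0.045,0],[0.022,0.042,0]], "dr": [[0,0,3.2],[0,0,3.2],[0,0,3.2],[0,0,3.2],[0,0,3.2],[0,0,3.2],[0,0,3.2],[0,0,3.3]]}}

```text
time_s: 5.25
ee_pos: [591.4, 62.5, 250.8]
tcp_rot: [179.9, 0.0, -77.1]
wrist_force: [0.4, -0.6, -0.2]
finger_gap: 0.651
```

{"method": "servo_tool", "body": {"travel": [[0,0,0],[0,0,0],[0,0,0],[0,0,0]], "dr": [[0,0,0],[0,0,0],[0,0,0],[0,0,0]]}}

```text
time_s: 5.65
ee_pos: [590.8, 59.2, 252.1]
tcp_rot: [180.0, 0.0, -77.3]
wrist_force: [-0.6, 0.6, 0.2]
finger_gap: 0.65
```

```bash
python3 - <<'E'
from h import *
s=get_state();print(s["time_s"],s["ee_pos"],s["tcp_rot"],s["joints"].round(1),s["wrist_force"],s["finger_gap"])
im=capture("wrist");cv2.imwrite("pics/wrist2.png",im[:,:,::-1])
im=capture("scene");cv2.imwrite("pics/scene2.png",im[:,:,::-1])
E
```

```text
5.65 [590.76895621  59.24075278 252.13255725] [ 1.79961661e+02  5.06810843e-03 -7.73067763e+01] [ 21.3  18.9  -3.8  -0.  -67.4  -8.6] [-0.615436    0.64358231  0.2098601 ] 0.6502322685944288
```

View pics/wrist2.png

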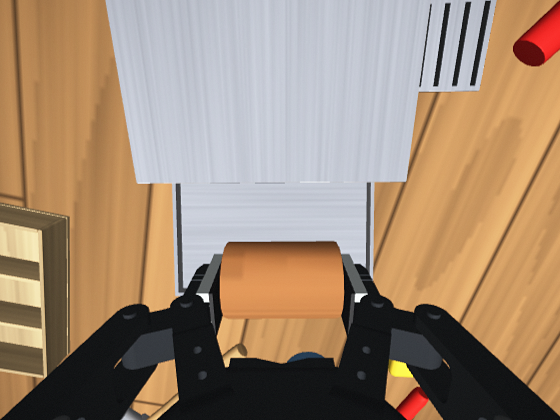

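View pics/scene2.png

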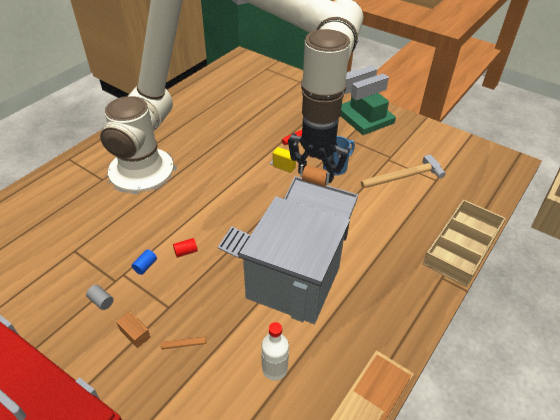

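The wrist view shows the offcut held by its ends and parallel to the lid edge (row 183, columns 136 to 407). I'll check the lid-edge position from this nearer view.

```bash
python3 - <<'E'
from h import *
s=get_state()
a,b=atz("wrist",(136,183),178,s),atz("wrist",(407,181.5),178,s);print(a.round(1),b.round(1),((a+b)/2).round(1))
yd=np.array([-np.sin(np.radians(12.8)),np.cos(np.radians(12.8))]);xd=np.array([yd[1],-yd[0]])
c=np.array([627.4,-70]);
for q in(a,b,s["ee_pos"],(np.array(a)+b)/2):print("bin frame",((q[:2]-c)@xd).round(1),((q[:2]-c)@yd).round(1))
d=a-b;print(np.degrees(np.arctan2(d[1],d[0])))
# chute floor left/right inner edges at lid
for uv in((181,290),):print(atz("wrist",uv,160,s).round(1))
print((c+140*yd).round(1))
E
```

```text
[696.2  50.5 178. ] [512.4   8.  178. ] [604.3  29.2 178. ]
bin frame 93.8 102.3
bin frame -94.8 101.5
bin frame -6.8 134.1
bin frame -0.5 101.9
13.033713526130683
[659.9 144.  160. ]
[596.4  66.5]
```

{"method": "servo_tool", "body": {"travel": [[0.0055,0.007,-0.02],[0,0,-0.025],[0,0,-0.02],[0,0,-0.012],[0,0,-0.008],[0,0,-0.005],[0,0,0],[0,0,0]], "dr": [[0,0,0],[0,0,0],[0,0,0],[0,0,0],[0,0,0],[0,0,0],[0,0,0],[0,0,0]]}}

```text
time_s: 6.55
ee_pos: [597.4, 67.4, 163.1]
tcp_rot: [-179.9, -0.0, -77.2]
wrist_force: [-0.8, -0.5, -0.7]
finger_gap: 0.65
```

{"method": "servo_tool", "body": {"travel": [[0,0,-0.001],[0,0,-0.001],[0,0,0],[0,0,0]], "dr": [[0,0,0],[0,0,0],[0,0,0],[0,0,0]]}}

```text
time_s: 6.95
ee_pos: [597.0, 67.3, 160.4]
tcp_rot: [-180.0, 0.0, -77.2]
wrist_force: [1.1, 0.1, -0.7]
finger_gap: 0.651
```

{"method": "servo_tool", "body": {"travel": [[0,0,-0.001],[0,0,-0.001],[0,0,0],[0,0,0]], "dr": [[0,0,0],[0,0,0],[0,0,0],[0,0,0]]}}

```text
time_s: 7.35
ee_pos: [596.9, 67.3, 158.2]
tcp_rot: [180.0, -0.0, -77.2]
wrist_force: [0.3, 0.2, 0.1]
finger_gap: 0.651
```

{"method": "servo_tool", "body": {"travel": [[0,0,-0.001],[0,0,0],[0,0,0]], "dr": [[0,0,0],[0,0,0],[0,0,0]]}}

```text
time_s: 7.65
ee_pos: [596.9, 67.3, 157.3]
tcp_rot: [180.0, -0.0, -77.2]
wrist_force: [-0.1, 0.2, -1.1]
finger_gap: 0.646
```

```bash
python3 - <<'E'
from h import *
s=get_state();print(s["time_s"],s["ee_pos"],s["wrist_force"])
im=capture("wrist");cv2.imwrite("pics/wrist3.png",im[:,:,::-1])
E
```

```text
7.65 [596.9221866   67.29847287 157.27025145] [-0.08521934  0.22844045 -1.05123593]
```

View pics/wrist3.png

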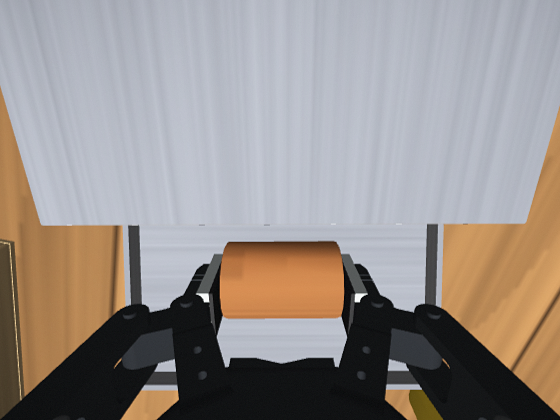

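The offcut sits between the chute lips (columns 133 and 432), in front of the lid edge (row 224). I'll lower the last bit by touch.

{"method": "servo_tool", "body": {"travel": [[0,0,-0.001],[0,0,-0.0005],[0,0,0],[0,0,0]], "dr": [[0,0,0],[0,0,0],[0,0,0],[0,0,0]]}}

```text
time_s: 8.1
ee_pos: [597.0, 67.3, 155.9]
tcp_rot: [-180.0, -0.0, -77.2]
wrist_force: [-0.2, 0.5, 0.3]
finger_gap: 0.649
```

{"method": "servo_tool", "body": {"travel": [[0,0,-0.001],[0,0,0],[0,0,0]], "dr": [[0,0,0],[0,0,0],[0,0,0]]}}

```text
time_s: 8.4
ee_pos: [597.1, 67.2, 155.8]
tcp_rot: [-180.0, -0.0, -77.2]
wrist_force: [-1.4, -0.4, 6.0]
finger_gap: 0.648
```

Contact. Releasing with a small opening, then rising.

{"method": "servo_tool", "body": {"travel": [[0,0,0],[0,0,0],[0,0,0],[0,0,0],[0,0,0],[0,0,0],[0,0,0],[0,0,0]], "dr": [[0,0,0],[0,0,0],[0,0,0],[0,0,0],[0,0,0],[0,0,0],[0,0,0],[0,0,0]], "gripper": 0.072}}

```text
time_s: 9.2
ee_pos: [596.9, 67.3, 154.8]
tcp_rot: [180.0, -0.0, -77.2]
wrist_force: [-0.3, -1.2, -0.5]
finger_gap: 0.842
```

{"method": "servo_tool", "body": {"travel": [[0,0,0.01],[0,0,0.02],[0,0,0.03],[0,0,0.03],[0,0,0.02],[0,0,0.0],[0,0,0],[0,0,0]], "dr": [[0,0,0],[0,0,0],[0,0,0],[0,0,0],[0,0,0],[0,0,0],[0,0,0],[0,0,0]]}}

```text
time_s: 10.0
ee_pos: [596.2, 67.2, 263.6]
tcp_rot: [179.9, 0.0, -77.2]
wrist_force: [-0.1, -0.7, 0.6]
finger_gap: 0.839
```

```bash
python3 - <<'E'
from h import *
s=get_state();print(s["time_s"],s["ee_pos"],s["wrist_force"])
im=capture("wrist");cv2.imwrite("pics/wrist4.png",im[:,:,::-1])
E
```

```text
10.0 [596.23946432  67.1961291  263.6472673 ] [-0.10932066 -0.7069196   0.60878279]
```

View pics/wrist4.png

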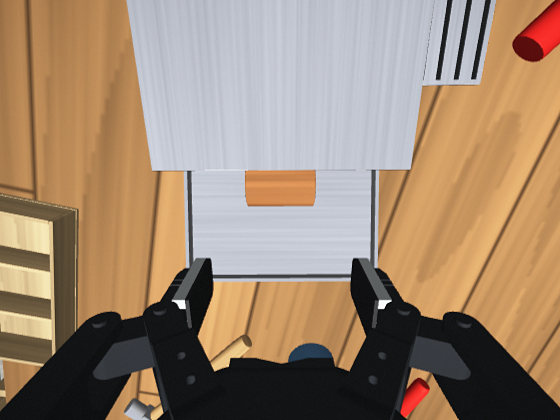

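The wrist view shows the offcut resting square against the flap at (281,188). Now to the pedal with the fingers shut.

{"method": "servo_tool", "body": {"travel": [[-0.01,-0.014,0],[-0.02,-0.027,0],[-0.02,-0.027,0],[-0.02,-0.027,0],[-0.02,-0.027,0],[-0.02,-0.027,0],[-0.018,-0.024,0],[0,0,0]], "dr": [[0,0,0],[0,0,0],[0,0,0],[0,0,0],[0,0,0],[0,0,0],[0,0,0],[0,0,0]], "gripper": 0, "grip_force": 40}}

```text
time_s: 10.85
ee_pos: [465.9, -108.0, 264.4]
tcp_rot: [179.9, 0.0, -77.4]
wrist_force: [-0.1, -0.2, 0.2]
finger_gap: -0.002
```

{"method": "servo_tool", "body": {"travel": [[0,0,-0.02],[0,0,-0.03],[0,0,-0.03],[0,0,-0.03],[0,0,-0.018],[0,0,0],[0,0,0],[0,0,0]], "dr": [[0,0,0],[0,0,0],[0,0,0],[0,0,0],[0,0,0],[0,0,0],[0,0,0],[0,0,0]]}}

```text
time_s: 11.65
ee_pos: [469.8, -105.6, 138.0]
tcp_rot: [-179.9, -0.0, -77.2]
wrist_force: [-0.6, -0.5, -0.6]
finger_gap: 0.001
```

```bash
python3 - <<'E'
from h import *
s=get_state();print(s["time_s"],s["ee_pos"],s["wrist_force"],s["finger_gap"])
im=capture("wrist");cv2.imwrite("pics/wrist5.png",im[:,:,::-1])
im=capture("scene");cv2.imwrite("pics/scene5.png",cv2.resize(im[150:330,180:420,::-1],None,fx=3,fy=3))
E
```

```text
11.65 [ 469.83978442 -105.64724365  137.96541126] [-0.57510304 -0.51332378 -0.59472475] 0.0010380714747912794
```

View pics/wrist5.png

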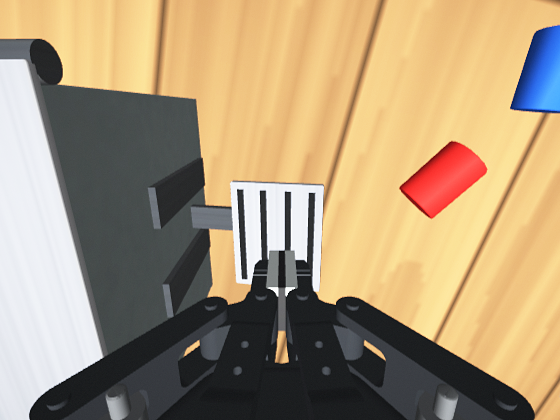

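View pics/scene5.png

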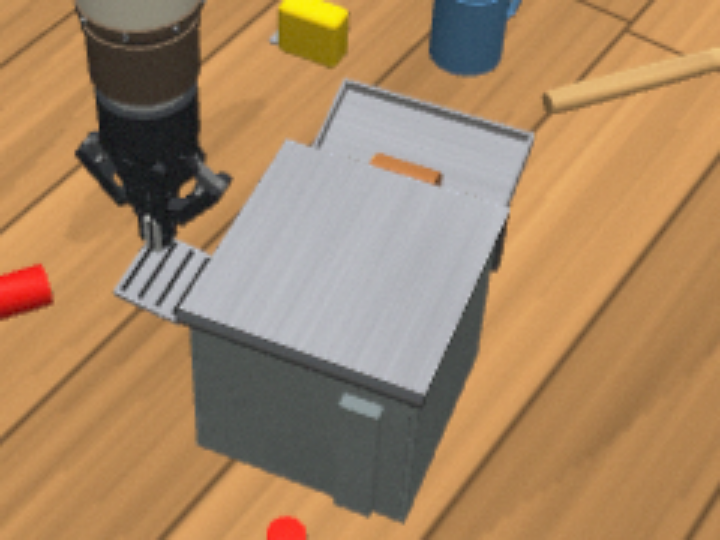

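The closed fingers' knuckles are near the lid's front edge. I'll back off a little and turn the tool 90° so that they lie along the bin's y.

{"method": "servo_tool", "body": {"travel": [[-0.01,-0.002,0],[-0.01,-0.002,0],[0,0,0],[0,0,0],[0,0,0],[0,0,0],[0,0,0],[0,0,0]], "dr": [[0,0,-8],[0,0,-8],[0,0,-8],[0,0,-8],[0,0,-8],[0,0,-8],[0,0,-8],[0,0,-8]]}}

```text
time_s: 12.55
ee_pos: [449.4, -109.6, 137.8]
tcp_rot: [-179.9, 0.1, -141.5]
wrist_force: [-0.3, -0.4, -0.1]
finger_gap: -0.001
```

{"method": "servo_tool", "body": {"travel": [[0,0,0],[0,0,0],[0,0,0],[0.01,0.002,0],[0.009,0.002,0],[0,0,0],[0,0,0]], "dr": [[0,0,-8],[0,0,-8],[0,0,-8],[0,0,-2],[0,0,0],[0,0,0],[0,0,0]]}}

```text
time_s: 13.25
ee_pos: [468.0, -105.6, 137.0]
tcp_rot: [180.0, 0.0, -167.2]
wrist_force: [0.1, 0.5, 0.6]
finger_gap: 0.0
```

```bash
python3 - <<'E'
from h import *
s=get_state();print(s["time_s"],s["ee_pos"],s["tcp_rot"],s["wrist_force"],s["joints"].round(1))
im=capture("wrist")[:,:,::-1].copy()
for z in(64,80,97):
    p=proj("wrist",[468.5,-106.1,z],s);print(z,p);cv2.circle(im,tuple(int(v) for v in p),3,(0,0,255),-1)
cv2.imwrite("pics/wrist6.png",im)
E
```

```text
13.25 [ 467.95604992 -105.58865683  136.9521478 ] [ 1.79990258e+02  8.28156925e-03 -1.67190232e+02] [0.13856142 0.4694018  0.59790078] [  6.7  14.9 -28.4  -0.  -46.8 -83.9]
64 [280.61503075 227.15112505]
80 [280.56610132 236.2711774 ]
97 [280.50522833 247.61741362]
```

View pics/wrist6.png

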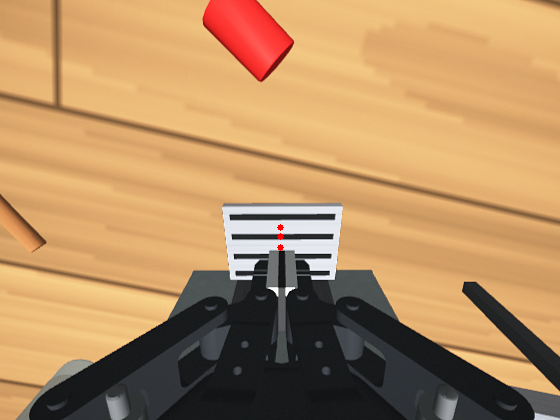

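Plate centre is at about (281,240) px, in line with the tool. Descending by touch.

{"method": "servo_tool", "body": {"travel": [[0,0,-0.004],[0,0,-0.004],[0,0,-0.004],[0,0,-0.004],[0,0,-0.003],[0,0,-0.002],[0,0,0],[0,0,0]], "dr": [[0,0,0],[0,0,0],[0,0,0],[0,0,0],[0,0,0],[0,0,0],[0,0,0],[0,0,0]]}}

```text
time_s: 14.1
ee_pos: [468.0, -105.7, 115.8]
tcp_rot: [-180.0, 0.0, -167.2]
wrist_force: [0.6, -0.5, -0.3]
finger_gap: 0.001
```

{"method": "servo_tool", "body": {"travel": [[0,0,-0.002],[0,0,-0.002],[0,0,-0.002],[0,0,0]], "dr": [[0,0,0],[0,0,0],[0,0,0],[0,0,0]]}}

```text
time_s: 14.5
ee_pos: [467.7, -105.7, 109.5]
tcp_rot: [180.0, -0.0, -167.2]
wrist_force: [0.6, 0.3, -0.2]
finger_gap: -0.001
```

{"method": "servo_tool", "body": {"travel": [[0,0,-0.002],[0,0,-0.002],[0,0,-0.002],[0,0,0]], "dr": [[0,0,0],[0,0,0],[0,0,0],[0,0,0]]}}

```text
time_s: 14.9
ee_pos: [467.9, -105.7, 104.0]
tcp_rot: [-180.0, -0.0, -167.2]
wrist_force: [-1.9, 0.8, 3.4]
finger_gap: -0.0
```

{"method": "servo_tool", "body": {"travel": [[0,0,-0.001],[0,0,-0.001],[0,0,-0.001],[0,0,-0.001],[0,0,0]], "dr": [[0,0,0],[0,0,0],[0,0,0],[0,0,0],[0,0,0]]}}

```text
time_s: 15.4
ee_pos: [466.3, -106.1, 100.4]
tcp_rot: [180.0, -0.2, -167.2]
wrist_force: [-3.7, -0.5, 10.0]
finger_gap: 0.002
```

{"method": "servo_tool", "body": {"travel": [[0,0,-0.002],[0,0,-0.002],[0,0,-0.002],[0,0,0]], "dr": [[0,0,0],[0,0,0],[0,0,0],[0,0,0]]}}

```text
time_s: 15.8
ee_pos: [465.2, -106.4, 94.0]
tcp_rot: [180.0, -0.4, -167.2]
wrist_force: [-5.9, -0.3, 8.8]
finger_gap: -0.001
```

{"method": "servo_tool", "body": {"travel": [[0,0,-0.002],[0,0,-0.002],[0,0,-0.002],[0,0,-0.001],[0,0,0]], "dr": [[0,0,0],[0,0,0],[0,0,0],[0,0,0],[0,0,0]]}}

```text
time_s: 16.3
ee_pos: [463.1, -106.8, 86.7]
tcp_rot: [179.9, -0.6, -167.3]
wrist_force: [-9.7, -2.3, 12.2]
finger_gap: -0.003
```

{"method": "servo_tool", "body": {"travel": [[0,0,-0.002],[0,0,-0.002],[0,0,-0.001],[0,0,0],[0,0,0]], "dr": [[0,0,0],[0,0,0],[0,0,0],[0,0,0],[0,0,0]]}}

```text
time_s: 16.8
ee_pos: [462.4, -106.9, 81.5]
tcp_rot: [179.9, -0.7, -167.3]
wrist_force: [-10.3, -3.3, 11.4]
finger_gap: 0.003
```

{"method": "servo_tool", "body": {"travel": [[-0.002,-0.0005,0],[-0.002,-0.0005,-0.001],[-0.001,0,-0.001],[0,0,0]], "dr": [[0,0,0],[0,0,0],[0,0,0],[0,0,0]]}}

```text
time_s: 17.2
ee_pos: [461.8, -107.1, 80.5]
tcp_rot: [-180.0, -0.1, -167.2]
wrist_force: [-5.5, -1.2, 10.2]
finger_gap: 0.0
```

```bash
python3 - <<'E'
from h import *
s=get_state();print(s["time_s"],s["ee_pos"],s["tcp_rot"],s["wrist_force"])
im=capture("scene");cv2.imwrite("pics/scene7.png",cv2.resize(im[110:330,180:420,::-1],None,fx=2.5,fy=2.5))
E
```

```text
17.2 [ 461.76946517 -107.13823423   80.54446211] [-1.79988942e+02 -1.29689691e-01 -1.67212328e+02] [-5.53512034 -1.15732474 10.19492518]
```

View pics/scene7.png

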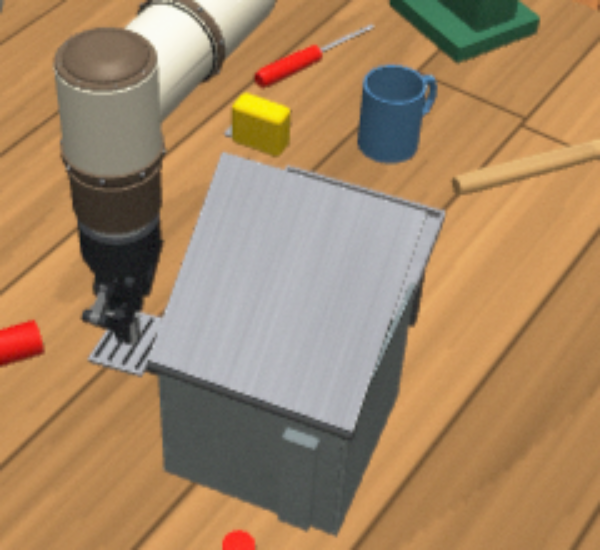

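The lid is well up and clear of the gripper. I'll keep going in small steps until the force climbs at the stop.

{"method": "servo_tool", "body": {"travel": [[-0.001,0,-0.001],[0,0,-0.001],[0,0,0],[0,0,0]], "dr": [[0,0,0],[0,0,0],[0,0,0],[0,0,0]]}}

```text
time_s: 17.65
ee_pos: [461.2, -107.2, 78.6]
tcp_rot: [-180.0, -0.1, -167.2]
wrist_force: [-4.1, -1.0, 9.0]
finger_gap: 0.005
```

{"method": "servo_tool", "body": {"travel": [[-0.001,0,-0.001],[0,0,-0.001],[0,0,0],[0,0,0]], "dr": [[0,0,0],[0,0,0],[0,0,0],[0,0,0]]}}

```text
time_s: 18.05
ee_pos: [460.6, -107.3, 76.7]
tcp_rot: [-180.0, -0.0, -167.2]
wrist_force: [-2.9, -1.8, 9.0]
finger_gap: 0.001
```

{"method": "servo_tool", "body": {"travel": [[0,0,-0.001],[0,0,-0.0005],[0,0,0],[0,0,0]], "dr": [[0,0,0],[0,0,0],[0,0,0],[0,0,0]]}}

```text
time_s: 18.45
ee_pos: [460.2, -107.4, 75.1]
tcp_rot: [-180.0, -0.1, -167.2]
wrist_force: [-3.5, -2.8, 8.7]
finger_gap: 0.001
```

{"method": "servo_tool", "body": {"travel": [[0,0,-0.001],[0,0,0],[0,0,0]], "dr": [[0,0,0],[0,0,0],[0,0,0]]}}

```text
time_s: 18.75
ee_pos: [460.1, -107.4, 74.2]
tcp_rot: [-180.0, -0.1, -167.2]
wrist_force: [-4.8, -2.6, 10.7]
finger_gap: -0.002
```

{"method": "servo_tool", "body": {"travel": [[0,0,-0.001],[0,0,0],[0,0,0]], "dr": [[0,0,0],[0,0,0],[0,0,0]]}}

```text
time_s: 19.05
ee_pos: [460.0, -107.4, 73.8]
tcp_rot: [-180.0, -0.1, -167.2]
wrist_force: [-6.2, -1.3, 15.2]
finger_gap: 0.003
```

```bash
python3 - <<'E'
from h import *
s=get_state();print(s["time_s"],s["ee_pos"],s["tcp_rot"],s["wrist_force"])
for c in("scene","top"):
    im=capture(c);cv2.imwrite(f"pics/{c}8.png",im[:,:,::-1])
t=cv2.imread("pics/scene8.png")[110:330,210:390];u=cv2.imread("pics/top8.png")[100:240,220:360]
cv2.imwrite("pics/b8.png",np.hstack([cv2.resize(t,(360,440)),cv2.resize(u,(440,440))]))
E
```

```text
19.05 [ 460.01812493 -107.43464738   73.81670112] [-1.79953043e+02 -1.19011352e-01 -1.67185950e+02] [-6.16611437 -1.27499947 15.18342619]
```

View pics/b8.png

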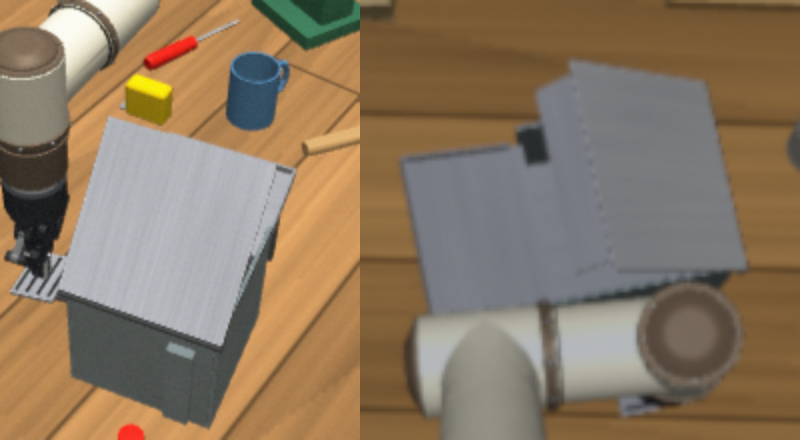

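The force climbs about 4.5 N per mm, so this is the stop. The top view shows the chute empty. I'll check the lid angle from the two views.

```bash
python3 - <<'E'
from h import *
y=np.radians(12.8);xd=np.array([np.cos(y),np.sin(y)]);yd=np.array([-np.sin(y),np.cos(y)]);c=np.array([627.4,-70])
def w(bx,by,z):return np.append(c+bx*xd+by*yd,z)
for th in(.6,.7,.75,.79,.85):
    a=197
    q=[w(bx,-95+a*np.cos(th)-6*np.sin(th),172+a*np.sin(th)+6*np.cos(th)) for bx in(-95,95)]
    print(th,"scene",[ (proj("scene",p)).round(1).tolist() for p in q],"top",[proj("top",p).round(1).tolist() for p in q])
print("seen scene (264,169.5),(~349,191); top", (220+(575-360)/440*140,100+62/440*140),(220+(615-360)/440*140,100+270/440*140))
E
```

```text
0.6 scene [[268.6, 170.9], [350.2, 195.3]] top [[291.5, 189.4], [277.8, 123.7]]
0.7 scene [[266.3, 169.0], [349.2, 193.7]] top [[296.2, 187.5], [282.3, 121.0]]
0.75 scene [[264.9, 168.4], [348.6, 193.3]] top [[298.8, 186.5], [284.7, 119.7]]
0.79 scene [[263.8, 168.0], [348.1, 193.1]] top [[301.0, 185.7], [286.8, 118.6]]
0.85 scene [[262.1, 167.7], [347.2, 193.1]] top [[304.4, 184.5], [290.1, 117.0]]
seen scene (264,169.5),(~349,191); top (288.4090909090909, 119.72727272727272) (301.1363636363636, 185.9090909090909)
```

{"method": "servo_tool", "body": {"travel": [[0,0,0],[0,0,0],[0,0,0],[0,0,0],[0,0,0],[0,0,0],[0,0,0],[0,0,0]], "dr": [[0,0,0],[0,0,0],[0,0,0],[0,0,0],[0,0,0],[0,0,0],[0,0,0],[0,0,0]]}}

```text
time_s: 19.95
ee_pos: [460.0, -107.4, 73.8]
tcp_rot: [-180.0, -0.1, -167.2]
wrist_force: [-6.6, -2.8, 14.7]
finger_gap: -0.001
```

The lid is at about 0.79 rad in both views, so the pedal is fully down, and it has been held there. Easing it up slowly.

{"method": "servo_tool", "body": {"travel": [[0,0,0.001],[0,0,0.0015],[0.0005,0,0.0015],[0.0005,0,0.0015],[0.0005,0,0.0015],[0.0005,0,0.0015],[0.0005,0,0.0015],[0.0005,0,0.0015]], "dr": [[0,0,0],[0,0,0],[0,0,0],[0,0,0],[0,0,0],[0,0,0],[0,0,0],[0,0,0]]}}

```text
time_s: 20.75
ee_pos: [463.1, -106.9, 84.7]
tcp_rot: [180.0, -0.1, -167.2]
wrist_force: [-4.6, 0.1, 9.1]
finger_gap: -0.003
```

{"method": "servo_tool", "body": {"travel": [[0.0005,0,0.0015],[0.0005,0,0.0015],[0.0005,0,0.0015],[0.0005,0,0.0015],[0.0005,0,0.0015],[0.0005,0,0.0015],[0.0005,0,0.0015],[0.0005,0,0.001]], "dr": [[0,0,0],[0,0,0],[0,0,0],[0,0,0],[0,0,0],[0,0,0],[0,0,0],[0,0,0]]}}

```text
time_s: 21.55
ee_pos: [467.7, -106.1, 96.1]
tcp_rot: [180.0, -0.0, -167.2]
wrist_force: [-2.6, 4.8, 8.1]
finger_gap: 0.002
```

{"method": "servo_tool", "body": {"travel": [[0,0,0.001],[0,0,0.001],[0,0,0.001],[0,0,0.001],[0,0,0.001],[0,0,0.0005],[0,0,0.0005],[0,0,0.0005]], "dr": [[0,0,0],[0,0,0],[0,0,0],[0,0,0],[0,0,0],[0,0,0],[0,0,0],[0,0,0]]}}

```text
time_s: 22.35
ee_pos: [470.9, -105.7, 103.3]
tcp_rot: [-180.0, 0.4, -167.2]
wrist_force: [1.4, 3.3, 5.4]
finger_gap: -0.0
```

{"method": "servo_tool", "body": {"travel": [[0,0,0.0005],[0,0,0.0005],[0,0,0.0005],[0,0,0.0005],[0,0,0.0005],[0,0,0.0005],[0,0,0.0005],[0,0,0.0005]], "dr": [[0,0,0],[0,0,0],[0,0,0],[0,0,0],[0,0,0],[0,0,0],[0,0,0],[0,0,0]]}}

```text
time_s: 23.15
ee_pos: [466.1, -106.9, 105.0]
tcp_rot: [179.9, -0.2, -167.3]
wrist_force: [0.1, -0.5, -1.1]
finger_gap: 0.002
```

The pedal is back at rest and the force is zero. Withdrawing.

{"method": "servo_tool", "body": {"travel": [[0,0,0.003],[0,0,0.01],[0,0,0.02],[-0.01,0,0.03],[-0.02,-0.01,0.04],[-0.03,-0.02,0.04],[-0.03,-0.03,0.03],[0,0,0]], "dr": [[0,0,0],[0,0,0],[0,0,0],[0,0,0],[0,0,0],[0,0,0],[0,0,0],[0,0,0]]}}

```text
time_s: 23.95
ee_pos: [380.2, -166.0, 279.9]
tcp_rot: [-179.8, 0.5, -167.4]
wrist_force: [0.9, -0.3, -0.6]
finger_gap: -0.001
```

{"method": "servo_tool", "body": {"travel": [[0,0,0],[0,0,0],[0,0,0],[0,0,0],[0,0,0]], "dr": [[0,0,0],[0,0,0],[0,0,0],[0,0,0],[0,0,0]]}}

```text
time_s: 24.45
ee_pos: [381.4, -163.8, 274.1]
tcp_rot: [180.0, -0.1, -167.2]
wrist_force: [-0.2, 0.2, -0.3]
finger_gap: 0.001
```

```bash
python3 - <<'E'
from h import *
s=get_state();print(s["time_s"],s["ee_pos"],s["wrist_force"])
for c in("scene","top"):
    im=capture(c);cv2.imwrite(f"pics/{c}9.png",im[:,:,::-1])
t=cv2.imread("pics/scene9.png");u=cv2.imread("pics/top9.png")[110:290,220:430]
cv2.imwrite("pics/b9.png",np.hstack([cv2.resize(t[160:400,80:380],(420,336)),cv2.resize(u,(378,336))]))
E
```

```text
24.45 [ 381.40294541 -163.76634396  274.05357418] [-0.15574205  0.21206641 -0.29853052]
```

View pics/b9.png

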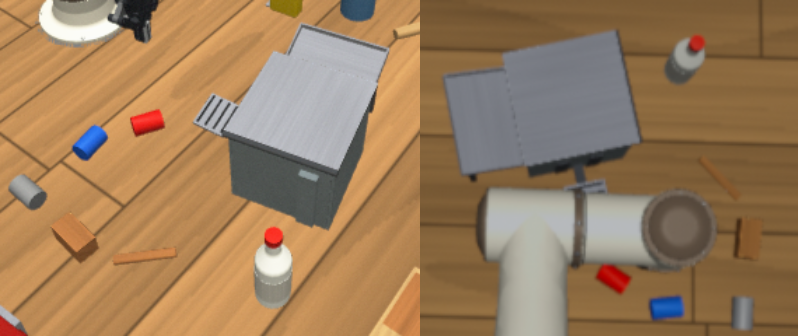

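The lid is shut, the chute is empty, the pedal is up and the other pieces haven't moved. Handing in.

```bash
python3 -c "
from bench import *
print(sign_off())"
```

```text
the job is handed in; nothing more can be done
None
```

I put the wooden offcut in the bin and handed the job in at about 24.5 s; the sign-off reports no verdict.

- **Placing:** I picked the offcut up by its end faces, laid it on the chute square to the flap and let go. The wrist camera showed it resting against the shut flap.
- **Pressing:** I pressed the pedal until the force climbed by about 4.5 N per mm, which matches the rubber stop. Vertical force there was about 15 N, and the highest total I read was about 17 N. The lid measured about 0.79 rad in both the scene and top views. I held the pedal down for about a second, and the top view showed the chute empty.
- **Releasing:** I raised the pedal at 15 mm/s or less until the force was zero, then withdrew.

The last pictures show the lid shut, the chute empty, and the block, dowel, glue bottle and coloured look-alikes apparently where they were. I did not measure their positions again, and the final crops did not fully show the mug, tape, hammer and screwdriver. I inferred that the offcut is inside from the empty chute and from not seeing it on the bench; I could not see into the bin.

The fingers were dragged up to 8 mm sideways with the plate while pressing, with at most about 10 N of side force.

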